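# Tap two jammed grinding stones out of a seized bottle into the exhibit tray

### The job

Two grinding stones are jammed in the neck of the amber plastic bottle that hangs neck-down in the retort stand. Set the white tray flat on the table under the bottle's mouth, then tap the side of the bottle briskly with your fingertips, again and again if need be, until both stones have dropped into the tray; leave the tray there with the stones in it. Do not touch the stones themselves, do not strike or shove the bottle hard, let no stone land outside the tray and leave the other exhibits where they are.

Things in the scene. Friction and masses are not known exactly. Their poses are not given: they have to be found in the camera images.
- bottle: Amber see-through plastic bottle held tilted in a retort-stand clamp, light, 220 mm long, body 94 mm across, neck 46 mm. Origin on its axis where the clamp's black prongs grip; own +z runs along the axis to the mouth, 45 deg downwards, +x up and to the front, +y level to the side. From the origin along +z: base -60 mm, straight side to 80, shoulder to 123, neck to the mouth at 160.
- bottle_mouth (a point): Centre of the bottle's open mouth, 92 mm above the table; the mouth's lower lip is 76 mm above it. The grey base plate of the stand (10 mm thick, 120 mm wide) ends 93 mm behind this point, so a tray can stand in front of it. Freed stones drop here, up to 60 mm farther out in the direction the mouth looks.
- bottle_belly (a point): Point on the bottle's axis midway along its bare straight side, between prongs and shoulder; the wall is 47 mm from it. Clamp and bottle swing springily sideways about the stand's upright rod, 120 mm behind the bottle's origin: 5 N here moves it about 14 mm, and it swings back. They give to taps from either side (bottle's own +y or -y), hardly to taps from above or in front.
- stone_a: Pink mounted grinding stone jammed in the neck: round-ended head 20 mm across and 32 mm long on a 6 mm steel shank, 72 mm in all, 35 g. Origin at the tip of the head; own +z runs towards the shank. The two heads lie side by side in front of the 38 mm neck bore, and each alone would pass. A quick tap of 5 to 12 mm past first touch loosens them, often only after several.
- stone_b: Blue-grey mounted grinding stone, otherwise the same as stone_a; its head is wedged beside the other's.
- tray: Loose white plastic tray, 186 mm (own x) by 176 mm (own y), 45 mm high, 0.18 kg; floor 4 mm, walls 4 mm with a thick rim 10 mm wide over the top 12 mm all round, which can be pinched from above. Origin at the centre of the underside, z up. Rim centre lines lie 88 mm from the origin in x and 83 mm in y. It starts to the left or right of the stand, one short side roughly towards the robot.
- bit_kit: Bystander: flat blue kit with rows of small bits, 170 by 130 mm, 41 mm high. Origin at the centre of the underside. It lies on the side where the tray is not.
- amber_1: Bystander: small closed amber bottle with white cap, 50 mm across, 105 mm tall. Origin at the centre of its foot.
- amber_2: Bystander: small closed amber bottle with black cap, 50 mm across, 105 mm tall. Origin at the centre of its foot.
- dropper_1: Bystander: white dropper bottle, 32 mm across, 83 mm tall. Origin at the centre of its foot.
- dropper_2: Bystander: white dropper bottle, 32 mm across, 83 mm tall. Origin at the centre of its foot.

How it is judged (in metres and radians):
On the way, in this order (a step that is already met when the one before it is completed fails the run):
1. the tray stands flat on the table under the mouth, let go, with both stones still in the bottle (x of bottle_mouth in the frame of tray between -0.078 and 0.078 m and y of bottle_mouth in the frame of tray between -0.073 and 0.073 m and angle between tray's own z axis and vertical below 0.04 rad and height (world z) of tray below 0.006 m and contact force between the fingers and tray below 0.3 N and height (world z) of each of stone_a, stone_b above 0.09 m), for 0.2 s.
2. the bottle is tapped with the fingers while the tray stands under the mouth (x of bottle_mouth in the frame of tray between -0.078 and 0.078 m and y of bottle_mouth in the frame of tray between -0.073 and 0.073 m and contact force between the fingers and bottle above 1 N).
At the end, for the whole second after the job is handed in: both stones lie at rest inside the tray's walls, not higher than its rim; the tray stands flat on the table with the bottle's mouth above its inside (within 78 mm of its centre lengthwise and 73 mm crosswise); the bottle no longer swings (x of stone_a in the frame of tray between -0.088 and 0.088 m and y of stone_a in the frame of tray between -0.083 and 0.083 m and z of each of stone_a, stone_b in the frame of tray below 0.035 m and linear speed of each of stone_a, stone_b below 0.03 m/s and x of stone_b in the frame of tray between -0.088 and 0.088 m and y of stone_b in the frame of tray between -0.083 and 0.083 m and x of bottle_mouth in the frame of tray between -0.078 and 0.078 m and y of bottle_mouth in the frame of tray between -0.073 and 0.073 m and angle between tray's own z axis and vertical below 0.04 rad and height (world z) of tray below 0.006 m and linear speed of tray below 0.02 m/s and angular speed of bottle below 0.5 rad/s); the robot touches nothing.
It fails at once if a stone lands outside the tray ((height (world z) of stone_a below 0.04 m and not (x of stone_a in the frame of tray between -0.095 and 0.095 m and y of stone_a in the frame of tray between -0.091 and 0.091 m)) or (height (world z) of stone_b below 0.04 m and not (x of stone_b in the frame of tray between -0.095 and 0.095 m and y of stone_b in the frame of tray between -0.091 and 0.091 m))).
It fails at once if a stone is touched with the fingers (contact force between the fingers and stone_a above 0.5 N or contact force between the fingers and stone_b above 0.5 N).
It fails at once if the bottle is struck with over 40 N (contact force between any of the fingers, the arm and bottle above 40 N).
It fails at once if the bottle is shoved aside, its mouth moved by more than 50 mm (distance of bottle_mouth from where it was at the start of the episode above 0.05 m).
It fails at once if another exhibit is moved by more than 40 mm or knocked over (distance of any of bit_kit, amber_1, amber_2, dropper_1, dropper_2 from where it was at the start of the episode above 0.04 m or angle between any of bit_kit, amber_1, amber_2, dropper_1, dropper_2's own z axis and vertical above 0.5 rad).
It also fails if it takes over 48 s, if anything falls off the work surface, if the arm or the gripper's body presses on something with over 40 N, if the wrist force passes 120 N, or if a joint passes its speed limit or range.

### The arm

A 7-joint arm with a two-finger parallel gripper is mounted at the origin on the work surface. World frame = base frame: x ahead of the robot, y to its left, z up, the work surface at z = 0. Lengths are in mm, angles in rad, forces in N, time in s.
With the tool pointing down it reaches from about 400 to 875 mm from the base axis. Payload 4.4 kg.
Tool frame: the origin (TCP) lies between the finger pads; the fingertips stand ctrl.tip_reach ahead of it and the grasp point (between the pads) lies 8 mm behind it (ctrl.tip_reach is the distance from the TCP to the fingertips, in mm); z points along the fingers, y is the direction in which the jaws open and shut (so a half turn about z gives the same grasp; the last joint's range is limited). The gripper opens to 85 mm and grips with 20 to 120 N. Pads are 22 mm wide; open, the fingers measure 114 mm over their backs; the gripper's body (76 mm by 85 mm) begins 54 mm behind the grasp point. The pads swing forward as they close: fully open they stand 13 mm farther back than shut.
Start: joints at [1.26, 0.628, 0.038, 1.517, -0.027, 0.996, -0.02], TCP at [157.562, -630.628, 242.313] pointing down, gripper open.
Joint ranges: [-3.06, 3.06], [-0.37, 2.12], [-1.25, 1.32], [0.18, 2.47], [-1.1, 4.24], [0.23, 1.98], [-2.94, 2.94]. Speed limits (rad/s): [2.57, 2.57, 3.14, 3.14, 3.14, 3.14, 3.14].

### API

Orientations are given as [roll, pitch, yaw] about the fixed x, y, z axes, in that order (R = Rz(yaw) Ry(pitch) Rx(roll)).
In Python, from cell import status, viewer, order, ctrl gives the robot as it stands.
- The arm moves only by the tool play_rows, never from a script. Its argument "series" is a list of rows, each a list of 5 numbers: the shift along the tool's x, y, z in cm, then the turn about the tool's z in degrees, then the closure, from 0 (fully open) to 1 (shut). In form: [[x, y, z, yaw, gripper], ...]. A call has 1 to 8 rows; each row is the pose to reach, as a shift and turn from the pose commanded when the call began, along the tool's axes at that moment; what a row does not reach only later rows make up. A row lasts 1/10 s, in which the tool goes at most 50 mm and 8.59 degrees, less where a joint would pass 70% of its speed; a pose out of reach is approached as far as the arm can. A call with a gripper value outside its range is refused whole. The fingers move at their own pace and stop on an object; the grip force is fixed at half the most. Time passes only in rows, so rows that repeat a pose let the fingers close. It gives the time, the measured TCP pose, the force and the opening at its end, in the units of the state.
- status.read_state(): the state, without advancing time (a new reading comes with each control period).
- viewer.get_image(name): name is "scene" or "top" or "wrist"; returns a dict with "img" (480x640x3 uint8, red, green, blue), "vfov" (degrees; the focal length in pixels is half the picture's height over the tangent of half this angle, whatever the lens; pixels are square), "cx", "cy" (the principal point, pixels), "dist_coeffs" ([k1, k2, p1, p2, k3] as OpenCV has them; the pictures are not rectified), "rvec" (rotation vector, rad) and "tvec" (3), from world to camera coordinates, as OpenCV has them; the wrist camera has in their place "tool_from_camera" (4x4, takes a point from camera to tool coordinates, whose origin is the TCP and whose axes are the flange's). Camera axes: x right, y down, z forward; pixel columns grow to the right and rows downward; lengths in mm; the calibration is good to about 2 mm. A picture is of the moment at which its call begins: read the wrist's pose just before it. There is no depth.
- order.finish_job(): hands the job in, once; it reports no verdict.
The state is a dict: "clock": time; "qpos": joint angles; "qd": joint speeds; "tau": joint torques, N m; "eef_pos": TCP position; "tool_rot": TCP orientation; "force": force on the tool from outside, world axes, zero at the start; "torque": the same for the moment, N m; "width": finger opening in mm.
Only numpy, scipy, OpenCV 4.12 (cv2) and the standard library are available. Lean on these libraries where they do the work, as an engineer would, in place of code of your own. Each camera call takes 0.05 s, during which the arm holds its last target. There are 200 camera calls.

## Working session

There is one attempt and no reset: what is moved stays moved. The work goes in short steps, Python scripts to look and compute and a tool call to move; the robot and the scene stay as the last step left them, time stands still between calls to the robot, and variables do not carry over. Pictures are saved under pics/ and viewed, about 8 in all and at most 12, crops included, and the job is handed in when it is done.

Besides the shell and the picture viewer there is one more tool, called after "Call:" by a JSON object that holds its "name" and its "arguments", one argument or row to a line. play_rows: Moves the arm, as the interface text tells. Its arguments: {"type":"object","properties":{"series":{"type":"array","items":{"type":"array","items":{"type":"number"}}}},"required":["series"]}

```bash
mkdir -p pics; cat > h.py <<'E'
import numpy as np, cv2
from cell import status, viewer, order, ctrl
from scipy.spatial.transform import Rotation as R
def K(v):
    f=240/np.tan(np.radians(v['vfov'])/2); return np.array([[f,0,v['cx']],[0,f,v['cy']],[0,0,1.]])
def ext(v,st=None):
    if 'rvec' in v: return cv2.Rodrigues(np.array(v['rvec'],float))[0],np.array(v['tvec'],float).ravel()
    T=np.eye(4);T[:3,:3]=R.from_euler('xyz',st['tool_rot']).as_matrix();T[:3,3]=st['eef_pos']
    C=np.linalg.inv(T@np.array(v['tool_from_camera']));return C[:3,:3],C[:3,3]
def ray(v,uv,st=None):
    r,t=ext(v,st);p=cv2.undistortPoints(np.array([[uv]],float),K(v),np.array(v['dist_coeffs'],float))[0,0]
    d=r.T@np.array([p[0],p[1],1]);return -r.T@t,d/np.linalg.norm(d)
def onz(v,uv,z,st=None):
    o,d=ray(v,uv,st);return o+d*(z-o[2])/d[2]
def tri(rs):
    A=sum(np.eye(3)-np.outer(d,d) for o,d in rs);b=sum((np.eye(3)-np.outer(d,d))@o for o,d in rs)
    p=np.linalg.solve(A,b);return p,[np.linalg.norm(np.cross(p-o,d)) for o,d in rs]
def proj(v,P,st=None):
    r,t=ext(v,st);return cv2.projectPoints(np.array(P,float).reshape(-1,3),cv2.Rodrigues(r)[0],t,K(v),np.array(v['dist_coeffs'],float))[0][:,0]
def save(n,v): cv2.imwrite('pics/%s.png'%n,v['img'][:,:,::-1])
E
python3 - <<'E'
from h import *
import pickle
np.set_printoptions(precision=1,suppress=True)
s=status.read_state();print(s, ctrl.tip_reach)
V={n:viewer.get_image(n) for n in('scene','top')}
for n in V: save(n+'0',V[n]);r,t=ext(V[n]);print(n,-r.T@t,V[n]['vfov'])
pickle.dump(V,open('v0.pkl','wb'))
E
```

```text
{'clock': 0.0, 'qpos': array([ 1.3,  0.6,  0. ,  1.5, -0. ,  1. , -0. ]), 'qd': array([ 0.,  0., -0.,  0.,  0., -0., -0.]), 'tau': array([  0. , -56.3,   1.2, -19.3,   0. ,   0. ,  -0. ]), 'eef_pos': array([ 157.4, -630. ,  241.4]), 'tool_rot': array([-3.1,  0. ,  0.2]), 'force': array([-0.5, -0.3,  0.3]), 'torque': array([-0.,  0., -0.]), 'width': 85.3952938129208} 11.0
scene [1196.7 -407.6  685. ] 51.52299786543886
top [ 362.3   15.7 1060.1] 55.10839839230804
```

View pics/scene0.png

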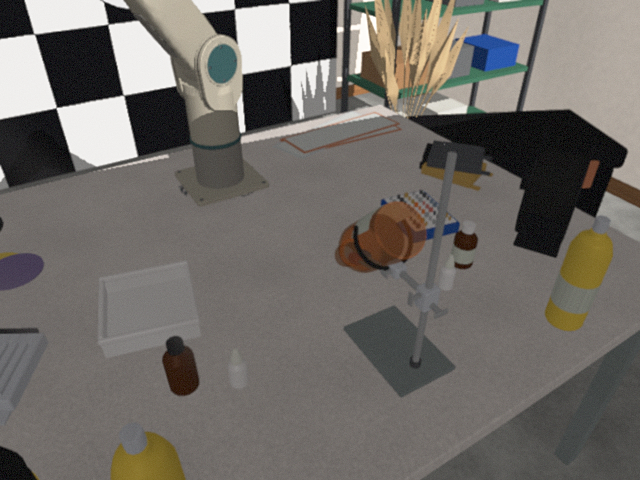

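View pics/top0.png

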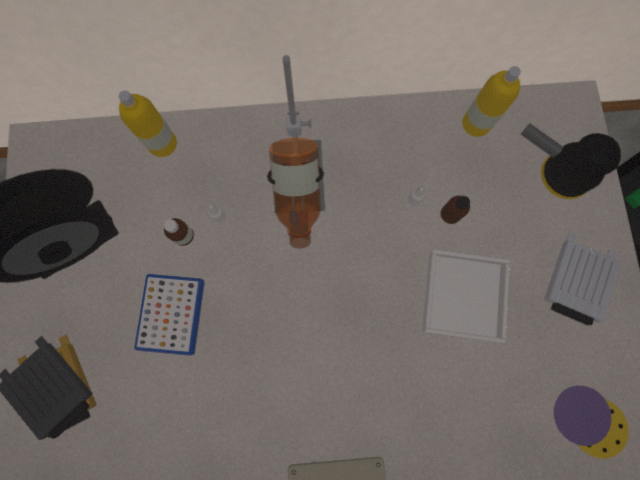

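The scene view shows the tray at the robot's right, with its rim from (98,282) to (200,350). The bottle's mouth points at the robot, near (350,257). In the top view the tray rim corners are about (431,251), (511,254), (506,341) and (425,335). The bottle mouth is near (299,240) and the prongs are at (269,177) and (322,177).

```bash
python3 - <<'E'
from h import *
import pickle
np.set_printoptions(precision=1,suppress=True)
V=pickle.load(open('v0.pkl','rb'));t=V['top'];s=V['scene']
for uv in [(431,251),(511,254),(506,341),(425,335)]: print('tray',onz(t,uv,45))
for a,b in [((431,251),(103,352)),((425,335),(189,262)) ,((511,254),(98,282))]: print('?',a,b,tri([ray(t,a),ray(s,b)]))
for n,uv,z in [('mouth',(299,241),92),('prL',(269,177),205),('prR',(322,177),205),('a1',(456,204),105),('d2',(420,188),83),('a2',(172,225),105),('d1',(213,207),83)]: print(n,onz(t,uv,z))
print('tcp proj',proj(t,[157,-630,241]),proj(s,[157,-630,241]))
im=cv2.resize(np.vstack([t['img'][120:270,230:450]]),None,fx=3.6,fy=3.6,interpolation=cv2.INTER_CUBIC)
im=np.clip(im.astype(float)*1.6,0,255).astype(np.uint8)
cv2.imwrite('pics/c1.png',im[:,:,::-1])
E
```

```text
tray [ 532.  -254.3   45. ]
tray [ 510.4 -433.1   45. ]
tray [ 322.2 -390.1   45. ]
tray [ 349.6 -216.8   45. ]
? (431, 251) (103, 352) (array([ 525.5, -346.1,    9.3]), [np.float64(81.1181292092583), np.float64(81.11812920925834)])
? (425, 335) (189, 262) (array([ 351.2, -215. ,   33.9]), [np.float64(4.589447641279025), np.float64(4.589447641278977)])
? (511, 254) (98, 282) (array([ 492.6, -389.2,  157.9]), [np.float64(5.669194790486016), np.float64(5.669194790486112)])
mouth [569.1  38.5  92. ]
prL [677.6  85.1 205. ]
prR [669.1 -18.4 205. ]
a1 [ 620.1 -306.2  105. ]
d2 [ 669.4 -238.8   83. ]
a2 [623.4 307.  105. ]
d1 [663.  222.5  83. ]
tcp proj [[706.2 428.1]] [[-81.6 188.7]]
```

View pics/c1.png

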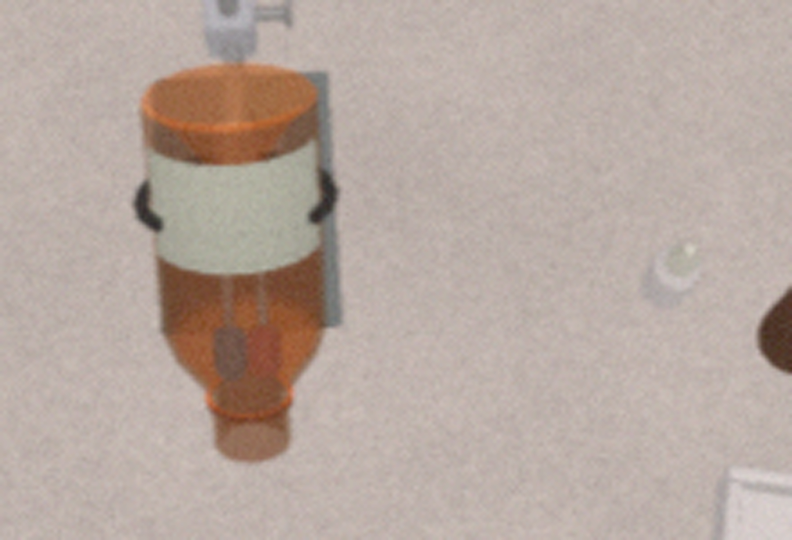

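```bash
cat >> h.py <<'E'
def go(pos,yaw,pos0=None,rot0=None):
    "shift (tool axes, cm) and turn (deg) from current measured pose"
    s=status.read_state();M=R.from_euler('xyz',s['tool_rot']).as_matrix()
    y0=np.degrees(s['tool_rot'][2])
    print('at',s['eef_pos'],'rpy',np.round(s['tool_rot'],4),'F',s['force'],'w',s['width'],'t',s['clock'])
    print('shift cm',np.round(M.T@(np.array(pos)-s['eef_pos'])/10,2),'turn',round(y0-yaw,1))
E
python3 -c "
from h import *
go([381,-398,120],-12.2)"
```

```text
at [ 157.43956738 -630.09341622  241.51945495] rpy [-3.1399  0.      0.2448] F [ 0.26512729 -0.1457676  -0.73348408] w 85.47767129773622 t 0.1
shift cm [ 27.32 -17.08  12.18] turn 26.2
```

Call:
{"name": "play_rows", "arguments": {
  "series": [
    [4.1,-2.5,1.8,5,0],
    [8.1,-5,3.6,10,0],
    [12,-7.5,5.4,15,0],
    [16,-10,7.2,20,0],
    [20,-12.5,9,26.2,0],
    [24,-15,10.6,26.2,0],
    [27.3,-17.1,12.2,26.2,0],
    [27.3,-17.1,12.2,26.2,0]
  ]
}}

```text
clock: 0.9
eef_pos: [385.6, -390.8, 117.7]
tool_rot: [-3.134, 0.002, -0.201]
force: [1.0, -1.0, 0.4]
width: 85.3
```

```bash
python3 - <<'E'
from h import *
import pickle
go([381,-398,31],-12.2)
st=status.read_state();v=viewer.get_image('wrist');save('w1',v);pickle.dump((st,v),open('w1.pkl','wb'))
E
```

```text
at [ 385.63019332 -390.79393874  117.74304571] rpy [-3.1343e+00  2.2000e-03 -2.0150e-01] F [ 1.0319737  -0.95045695  0.41299527] w 85.28364045761892 t 0.9
shift cm [-0.29  0.86  8.67] turn 0.7
```

View pics/w1.png

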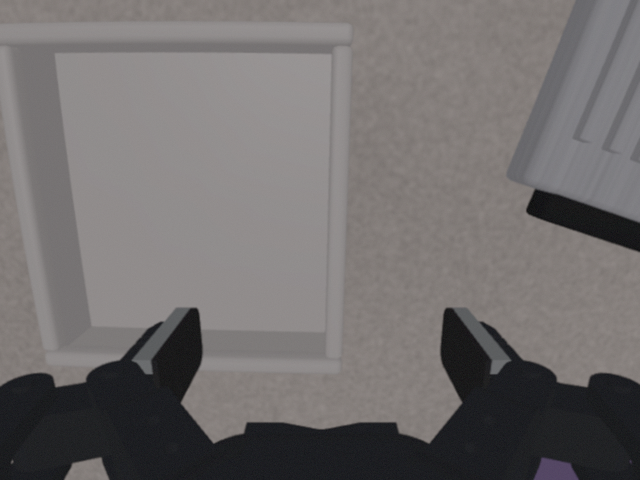

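The wrist view shows the right rim running from (343,40) to (334,360). The front rim corner outer edges are (341,372) and (46,362), and the far ones are (352,25) and (0,26).

```bash
python3 - <<'E'
from h import *
import pickle
np.set_printoptions(precision=1,suppress=True)
st,v=pickle.load(open('w1.pkl','rb'));V=pickle.load(open('v0.pkl','rb'));t=V['top']
c=[onz(v,uv,45,st) for uv in [(352,25),(341,370),(46,362),(0,26)]]
for p in c: print(p, proj(t,p))
a=c[0]-c[1];print('yaw',np.degrees(np.arctan2(a[1],a[0])),np.linalg.norm(a),np.linalg.norm(c[1]-c[2]),'centre',sum(c)/4)
print('stereo nr corner',tri([ray(v,(341,370),st),ray(t,(506,341))]),'far',tri([ray(v,(352,25),st),ray(t,(511,254))]))
E
```

```text
[ 497.9 -427.3   45. ] [[509.4 259.7]]
[ 321.2 -388.5   45. ] [[505.4 341.5]]
[ 358.7 -217.7   45. ] [[424.9 330.7]]
[ 534.4 -262.7   45. ] [[434.6 249.7]]
yaw -12.380866753357715 180.90829278013646 174.87141341252755 centre [ 428.1 -324.    45. ]
stereo nr corner (array([ 322.5, -388.9,   47.4]), [np.float64(0.2865860778179961), np.float64(0.28658607781790607)]) far (array([ 503.1, -428.2,   51.2]), [np.float64(6.567406676312004), np.float64(6.567406676311914)])
```

Call:
{"name": "play_rows", "arguments": {
  "series": [
    [-0.3,0.9,4,0.7,0],
    [-0.3,0.9,7,0.7,0],
    [-0.3,0.9,8.6,0.7,0],
    [-0.3,0.9,8.6,0.7,0],
    [-0.3,0.9,8.6,0.7,1],
    [-0.3,0.9,8.6,0.7,1],
    [-0.3,0.9,8.6,0.7,1],
    [-0.3,0.9,8.6,0.7,1]
  ]
}}

```text
clock: 1.75
eef_pos: [376.6, -407.1, 35.3]
tool_rot: [3.141, -0.001, -0.225]
force: [-1.4, 1.9, 0.1]
width: 28.3
```

```bash
python3 - <<'E'
from h import *
go([381,-398,31],-12.4)
E
```

```text
at [ 376.58496922 -407.07560507   35.27572208] rpy [ 3.1409e+00 -1.3000e-03 -2.2460e-01] F [-1.40160838  1.91943632  0.08049997] w 28.289915074062026 t 1.75
shift cm [ 0.23 -0.98  0.43] turn -0.5
```

Call:
{"name": "play_rows", "arguments": {
  "series": [
    [0.2,-0.9,0.4,-0.5,1],
    [0.2,-0.9,0.4,-0.5,1],
    [0.2,-0.9,0.4,-0.5,1],
    [0.2,-0.9,0.4,-0.5,1],
    [0.2,-0.9,0.4,-0.5,1]
  ]
}}

```text
clock: 2.25
eef_pos: [381.0, -398.2, 30.7]
tool_rot: [-3.142, -0.001, -0.215]
force: [0.1, 0.7, 4.7]
width: 8.8
```

```bash
python3 - <<'E'
from h import *
import pickle
go([381,-398,31],-12.4)
np.set_printoptions(precision=1,suppress=True)
t=viewer.get_image('top');save('t2',t)
g=t['img'].astype(int)
# bright, unsaturated = tray
m=((g.min(2)>0)&(g[:,:,0]-g[:,:,2]<12)).astype(np.uint8)
s=viewer.get_image('scene');save('s2',s)
a=t['img'][110:350,220:540];b=s['img'][180:420,80:480]
im=np.vstack([cv2.resize(a,(400,300)),cv2.resize(b,(500,300))[:,:400]])
a=cv2.resize(s['img'][180:300,310:450],None,fx=3.4,fy=3.4,interpolation=cv2.INTER_CUBIC)
b=cv2.resize(a[:0] if 0 else t['img'][220:380,400:540],None,fx=2.3,fy=2.3)
h=max(a.shape[0],b.shape[0]);o=np.zeros((h,a.shape[1]+b.shape[1],3),np.uint8);o[:a.shape[0],:a.shape[1]]=a;o[:b.shape[0],a.shape[1]:]=b
cv2.imwrite('pics/c2.png',np.clip(o[:,:,::-1]*1.5,0,255).astype(np.uint8));print(o.shape,a.shape)
E
```

```text
at [ 380.9701745  -398.15036916   30.70506434] rpy [-3.1415e+00 -1.2000e-03 -2.1530e-01] F [0.05435991 0.69666416 4.68657027] w 8.758253021468043 t 2.25
shift cm [-0.   -0.02 -0.03] turn 0.1
(408, 798, 3) (408, 476, 3)
```

View pics/c2.png

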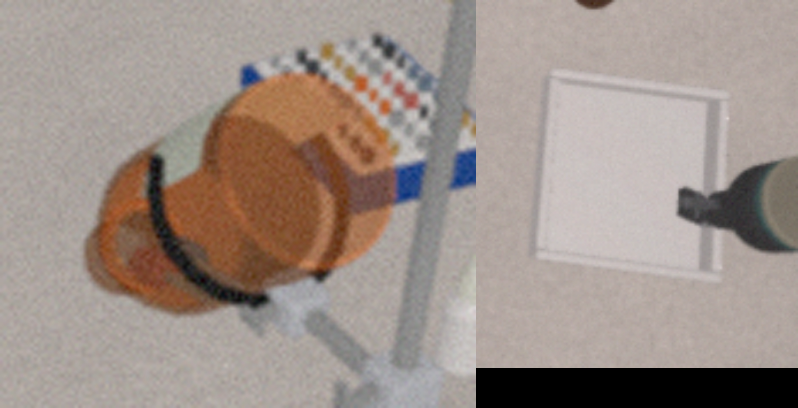

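```bash
python3 - <<'E'
from h import *
import pickle
from scipy.optimize import least_squares
V=pickle.load(open('v0.pkl','rb'));t=V['top'];s=V['scene']
np.set_printoptions(precision=1,suppress=True)
a=np.linspace(0,2*np.pi,180)
def circ(p,d,r):
    mx,my,psi,mz=p;h=np.array([np.cos(psi),np.sin(psi),0]);z=(h-[0,0,1])/2**.5;y=np.array([-h[1],h[0],0]);x=np.cross(y,z)
    return np.array([mx,my,mz])+(d-160)*z+r*(np.cos(a)[:,None]*x+np.sin(a)[:,None]*y)
T=lambda u,v:(230+u/3.6,120+v/3.6); S=lambda u,v:(310+u/3.4,180+v/3.4)
def res(p):
    bt=proj(t,circ(p,-60,47));mt=proj(t,circ(p,160,23));st_=proj(t,circ(p,80,47));ms=proj(s,circ(p,160,23))
    tb=[T(141,103)[0],T(319,93)[0],T(235,64)[1],T(214,440)[0],T(290,440)[0],T(252,461)[1],T(161,330)[0],T(323,328)[0],S(85,250)[0]]
    m=[bt[:,0].min(),bt[:,0].max(),bt[:,1].min(),mt[:,0].min(),mt[:,0].max(),mt[:,1].max(),st_[:,0].min(),st_[:,0].max(),ms[:,0].min()]
    return np.array(m)-tb
def show(r):
    z=np.array([np.cos(r.x[2]),np.sin(r.x[2]),-1])/2**.5
    print('mouth',r.x[[0,1,3]],'dir deg',np.degrees(r.x[2])%360,'belly',r.x[[0,1,3]]-115*z,'origin',r.x[[0,1,3]]-160*z,'res',r.fun)
show(least_squares(res,[568,37,3.1,92]))
r=least_squares(lambda q:res(np.r_[q,92]),[568,37,3.1]);r.x=np.r_[r.x,92];show(r)
E
```

```text
mouth [570.9  38.   74.6] dir deg 177.6699920906936 belly [652.1  34.7 155.9] origin [683.9  33.4 187.8] res [ 0.3 -0.5  0.1 -0.5 -0.6 -0.4  0.4  0.3 -0.6]
mouth [565.8  38.4  92. ] dir deg 177.29852439839325 belly [647.   34.6 173.3] origin [678.8  33.1 205.1] res [-0.2  0.  -1.3 -1.  -0.7  0.4 -0.2  0.5 -1.6]
```

```bash
python3 - <<'E'
from h import *
go([499,-41.5,35],-2.7)
E
```

```text
at [ 380.979061   -398.11437969   30.70555939] rpy [-3.1415e+00 -1.1000e-03 -2.1520e-01] F [1.16012637 0.60462245 5.96099745] w 8.906959600656043 t 2.35
shift cm [  3.92 -37.36  -0.42] turn -9.6
```

Call:
{"name": "play_rows", "arguments": {
  "series": [
    [0,0,-0.4,0,1],
    [0.2,-1.5,-0.4,0,1],
    [0.5,-4.5,-0.4,0,1],
    [0.9,-8.5,-0.4,0,1],
    [1.3,-12.5,-0.4,0,1],
    [1.7,-16.5,-0.4,0,1],
    [2.1,-20,-0.4,0,1]
  ]
}}

```text
clock: 3.05
eef_pos: [443.3, -203.7, 34.0]
tool_rot: [-3.14, 0.002, -0.214]
force: [1.2, -0.9, -1.3]
width: 9.2
```

Call:
{"name": "play_rows", "arguments": {
  "series": [
    [0.4,-3.5,0,-2,1],
    [0.8,-7,0,-4,1],
    [1.1,-10.5,0,-6,1],
    [1.4,-14,0,-8,1],
    [1.7,-16.5,0,-9.6,1],
    [1.8,-17.4,0,-9.6,1],
    [1.8,-17.4,0,-9.6,1],
    [1.8,-17.4,0,-9.6,1]
  ]
}}

```text
clock: 3.85
eef_pos: [497.5, -42.6, 34.2]
tool_rot: [3.14, 0.001, -0.05]
force: [-0.3, -0.5, -1.9]
width: 9.1
```

```bash
python3 - <<'E'
from h import *
go([499,-41.5,31],-2.7)
t=viewer.get_image('top');save('t3',t);s=viewer.get_image('scene')
a=cv2.resize(t['img'][180:360,220:420],None,fx=2,fy=2);b=cv2.resize(s['img'][180:360,200:420],None,fx=1.8,fy=2)
cv2.imwrite('pics/c3.png',np.clip(np.hstack([a,b])[:,:,::-1]*1.5,0,255).astype(np.uint8))
import pickle;pickle.dump(t,open('t3.pkl','wb'))
E
```

```text
at [497.51384083 -42.57739982  34.1918839 ] rpy [ 3.1405e+00  9.0000e-04 -5.0000e-02] F [-0.32688648 -0.45652682 -1.88663968] w 9.126457740312999 t 3.85
shift cm [ 0.14 -0.12  0.32] turn -0.2
```

View pics/c3.png

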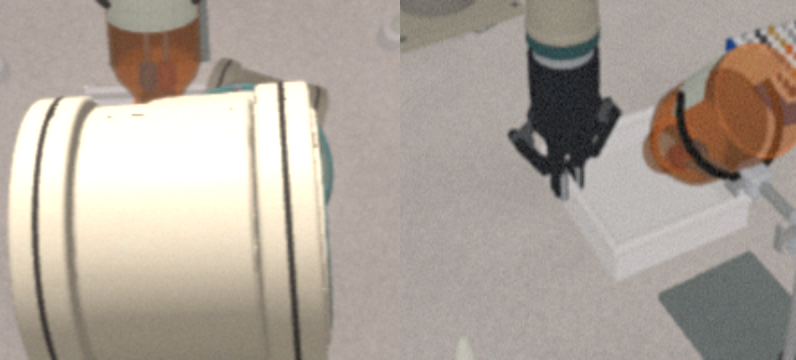

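Tray in the right place, with its back wall behind the mouth and clear of the base plate. Next I lower it, release, and rise.

Call:
{"name": "play_rows", "arguments": {
  "series": [
    [0.1,0,0.35,0,1],
    [0.1,0,0.35,0,1],
    [0.1,0,0.35,0,0.5],
    [0.1,0,0.35,0,0.5],
    [0.1,0,0.35,0,0.5],
    [0.1,0,0.35,0,0.5],
    [0.1,0,-3,0,0.5],
    [0.1,0,-7,0,0.5]
  ]
}}

```text
clock: 4.75
eef_pos: [498.0, -41.4, 103.9]
tool_rot: [-3.142, 0.004, -0.049]
force: [0.9, 1.0, 0.3]
width: 42.7
```

Call:
{"name": "play_rows", "arguments": {
  "series": [
    [0,1.5,-4,0,0.2],
    [0,5.5,-7,0,0],
    [0,10,-9,0,0],
    [0,10,-9,0,0],
    [0,10,-9,0,0]
  ]
}}

```text
clock: 5.25
eef_pos: [494.4, -142.4, 194.9]
tool_rot: [3.142, -0.001, -0.051]
force: [0.5, 0.5, -0.3]
width: 85.5
```

```bash
python3 - <<'E'
from h import *
import pickle
go([637,-90,165],-2.7)
st=status.read_state();v=viewer.get_image('wrist');save('w4',v);t=viewer.get_image('top');s=viewer.get_image('scene')
pickle.dump((st,v,t,s),open('w4.pkl','wb'))
a=cv2.resize(v['img'],(400,300));b=cv2.resize(t['img'][150:350,210:410],(400,300));
cv2.imwrite('pics/c4.png',np.clip(np.vstack([np.hstack([a,b]),np.hstack([cv2.resize(s['img'][180:360,200:440],(400,300)),a*0])])[:,:,::-1]*1.5,0,255).astype(np.uint8))
E
```

```text
at [ 494.39789578 -142.40596577  194.86112155] rpy [ 3.1416e+00 -1.2000e-03 -5.1200e-02] F [ 0.46955694  0.45978629 -0.28525779] w 85.5104313715767 t 5.25
shift cm [13.97 -5.96  3.  ] turn -0.2
```

View pics/c4.png

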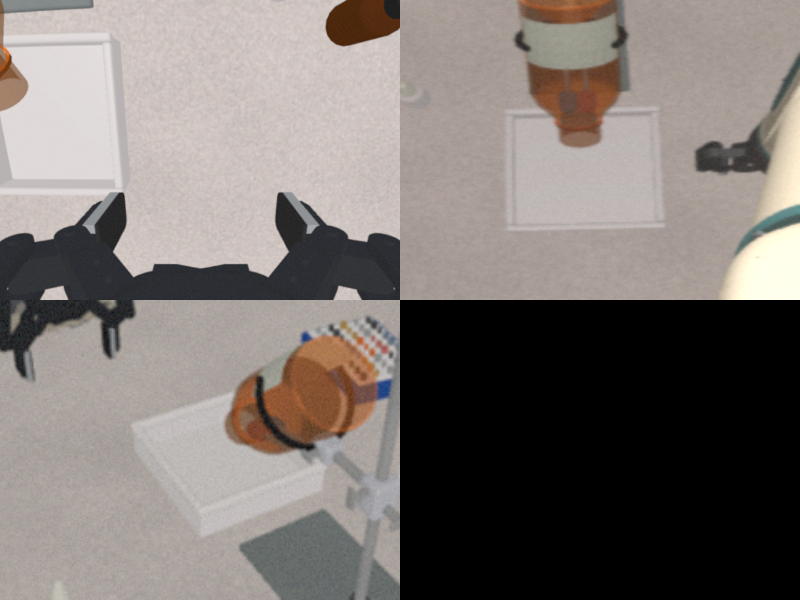

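The tray stands flat, with the mouth above its inside, and both stones are still in the neck. Next I measure the tray and work out the tap stand-off.

```bash
python3 - <<'E'
from h import *
import pickle
np.set_printoptions(precision=1,suppress=True)
st,v,t,s=pickle.load(open('w4.pkl','rb'))
c=np.array([onz(t,(210+u/2,150+w/1.5),45) for u,w in [(105,108),(259,107),(265,227),(108,230)]]);ce=c.mean(0)
ax=(c[0]+c[1]-c[2]-c[3]);th=np.arctan2(ax[1],ax[0]);d=np.array([565.8,38.4])-ce[:2]
print(ce,np.degrees(th),'mouth in tray',d@[np.cos(th),np.sin(th)],d@[-np.sin(th),np.cos(th)])
go([638,-92,188],-2.7)
E
```

```text
[532.4  36.1  45. ] -2.6940409133196734 mouth in tray 33.24947305204537 3.8787630837151266
at [ 494.1 -139.6  193.5] rpy [-3.1  0.  -0. ] F [-0.9 -0.1 -0.1] w 85.4239338010329 t 5.4
shift cm [14.2 -5.4  0.5] turn 0.0
```

Call:
{"name": "play_rows", "arguments": {
  "series": [
    [4,-1,0.5,0,0],
    [8,-2.5,0.5,0,0],
    [12,-4,0.5,0,0],
    [14.2,-5.4,0.5,0,0],
    [14.2,-5.4,0.5,0,0],
    [14.2,-5.4,0.5,0,0]
  ]
}}

```text
clock: 6.0
eef_pos: [638.2, -92.4, 187.8]
tool_rot: [-3.141, 0.003, -0.045]
force: [0.4, -0.2, -0.5]
width: 85.0
```

```bash
python3 - <<'E'
from h import *
go([638,-67,188],-2.7)
s=viewer.get_image('scene');t=viewer.get_image('top');v=viewer.get_image('wrist')
a=cv2.resize(s['img'][150:330,280:520],(480,360));b=cv2.resize(v['img'],(480,360))[:,:320]
cv2.imwrite('pics/c5.png',np.clip(np.hstack([a,b])[:,:,::-1]*1.5,0,255).astype(np.uint8))
E
```

```text
at [638.24023725 -92.43566209 187.77877865] rpy [-3.1412e+00  3.0000e-03 -4.5400e-02] F [ 0.38738666 -0.17358398 -0.51315635] w 84.95282249733998 t 6.0
shift cm [-0.14 -2.54 -0.02] turn 0.1
```

View pics/c5.png

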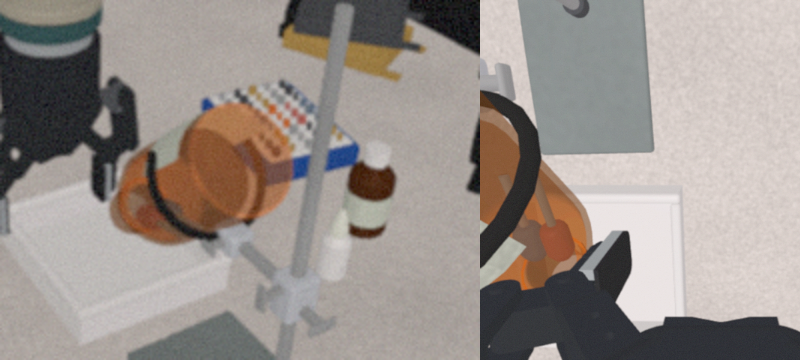

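The left finger stands beside the bottle wall, about 2 cm short of contact. I probe gently to find first touch.

Call:
{"name": "play_rows", "arguments": {
  "series": [
    [0,-1,0,0,0],
    [0,-1,0,0,0],
    [0,-1,0,0,0]
  ]
}}

```text
clock: 6.45
eef_pos: [639.3, -83.7, 189.5]
tool_rot: [-3.141, -0.0, -0.048]
force: [0.4, -1.1, 0.1]
width: 85.4
```

Call:
{"name": "play_rows", "arguments": {
  "series": [
    [0,-0.5,0,0,0],
    [0,-1,0,0,0],
    [0,-1,0,0,0]
  ]
}}

```text
clock: 6.75
eef_pos: [640.1, -72.9, 189.3]
tool_rot: [-3.141, -0.0, -0.047]
force: [-0.2, 0.4, -0.4]
width: 85.2
```

Call:
{"name": "play_rows", "arguments": {
  "series": [
    [0,-0.5,0,0,0],
    [0,-0.5,0,0,0],
    [0,-0.5,0,0,0]
  ]
}}

```text
clock: 7.05
eef_pos: [640.2, -69.2, 189.3]
tool_rot: [3.142, -0.0, -0.048]
force: [-0.4, -0.6, 0.6]
width: 85.5
```

Call:
{"name": "play_rows", "arguments": {
  "series": [
    [0,-0.4,0,0,0],
    [0,-0.4,0,0,0],
    [0,-0.4,0,0,0]
  ]
}}

```text
clock: 7.35
eef_pos: [640.4, -65.2, 189.3]
tool_rot: [-3.142, -0.0, -0.048]
force: [-0.2, -0.0, 0.2]
width: 85.4
```

Call:
{"name": "play_rows", "arguments": {
  "series": [
    [0,-0.4,0,0,0],
    [0,-0.4,0,0,0],
    [0,-0.4,0,0,0]
  ]
}}

```text
clock: 7.65
eef_pos: [640.4, -61.5, 189.3]
tool_rot: [3.141, 0.0, -0.048]
force: [-1.3, -0.4, 0.1]
width: 84.6
```

Call:
{"name": "play_rows", "arguments": {
  "series": [
    [0,-0.4,0,0,0],
    [0,-0.4,0,0,0],
    [0,-0.4,0,0,0]
  ]
}}

```text
clock: 7.95
eef_pos: [639.8, -57.9, 189.1]
tool_rot: [3.141, 0.002, -0.048]
force: [-4.9, -3.3, 0.9]
width: 85.1
```

Call:
{"name": "play_rows", "arguments": {
  "series": [
    [0,-0.4,0,0,0],
    [0,-0.4,0,0,0],
    [0,-0.4,0,0,0]
  ]
}}

```text
clock: 8.25
eef_pos: [639.2, -54.6, 188.9]
tool_rot: [3.14, 0.004, -0.049]
force: [-5.1, -3.6, 1.5]
width: 85.4
```

```bash
python3 - <<'E'
from h import *
import pickle
np.set_printoptions(precision=2,suppress=True)
f=[]
for i in range(4):
    t=viewer.get_image('top');f.append(status.read_state()['force'])
print(np.array(f));go([640,-92,189],-2.7)
v=viewer.get_image('wrist')
V=pickle.load(open('v0.pkl','rb'))
a=cv2.resize(t['img'][130:290,240:400],(400,400));b=cv2.resize(v['img'],(533,400))[:,:400]
cv2.imwrite('pics/c6.png',np.clip(np.hstack([a,b])[:,:,::-1]*1.5,0,255).astype(np.uint8))
def shift(a,b):
    g=lambda i:cv2.GaussianBlur(cv2.cvtColor(i,cv2.COLOR_RGB2GRAY),(3,3),0)[225:250,270:330].astype(np.float32)
    return cv2.phaseCorrelate(g(a),g(b),cv2.createHanningWindow((60,25),cv2.CV_32F))
print(shift(V['top']['img'],t['img']))
E
```

```text
[[-5.71 -3.32  1.53]
 [-5.39 -3.56  1.52]
 [-6.15 -3.84  1.19]
 [-6.36 -4.15  1.52]]
at [639.19 -54.8  188.97] rpy [ 3.14  0.   -0.05] F [-6.36 -4.15  1.52] w 85.54723650717851 t 8.45
shift cm [0.26 3.71 0.  ] turn -0.1
((0.4486479543767139, -0.09126088443844793), 0.3861168867746989)
```

View pics/c6.png

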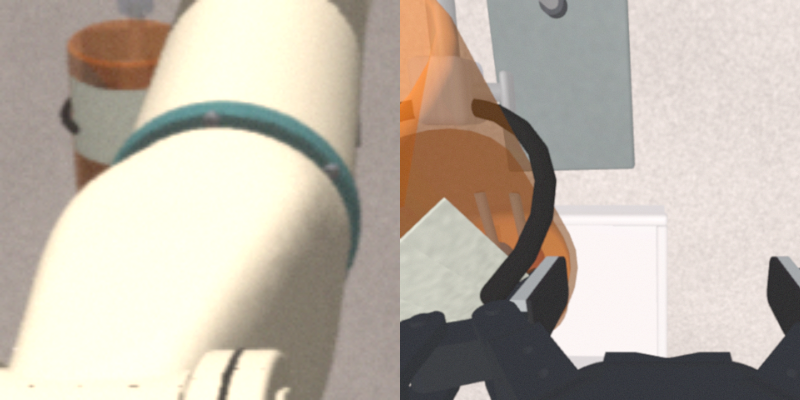

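The wrist view and the −x force show that the upper finger touched the black prong end, near (515,300), rather than the bottle. I back off and retry farther towards the shoulder and lower.

Call:
{"name": "play_rows", "arguments": {
  "series": [
    [0,2.5,0,0,0],
    [0,3.7,0,0,0],
    [-1.6,3.7,1.7,0,0],
    [-1.6,3.7,1.7,0,0],
    [-1.6,2,1.7,0,0],
    [-1.6,2,1.7,0,0]
  ]
}}

```text
clock: 9.1
eef_pos: [625.8, -67.6, 172.8]
tool_rot: [-3.138, -0.002, -0.044]
force: [0.4, 0.8, 0.1]
width: 85.1
```

```bash
python3 - <<'E'
from h import *
go([622,-68,172],-2.7)
E
```

```text
at [625.83370638 -67.63852504 172.83044116] rpy [-3.1381e+00 -2.0000e-03 -4.3800e-02] F [0.39045163 0.81989081 0.14857696] w 85.08153402980837 t 9.1
shift cm [-0.38  0.05  0.08] turn 0.2
```

Call:
{"name": "play_rows", "arguments": {
  "series": [
    [0,-0.4,0,0,0],
    [0,-0.4,0,0,0],
    [0,-0.4,0,0,0]
  ]
}}

```text
clock: 9.4
eef_pos: [624.6, -68.5, 172.6]
tool_rot: [3.141, -0.001, -0.048]
force: [-0.5, -0.1, 0.3]
width: 85.1
```

Call:
{"name": "play_rows", "arguments": {
  "series": [
    [0,-0.4,0,0,0],
    [0,-0.4,0,0,0],
    [0,-0.4,0,0,0]
  ]
}}

```text
clock: 9.7
eef_pos: [624.4, -64.5, 172.3]
tool_rot: [-3.142, 0.0, -0.048]
force: [-0.7, 0.0, -0.4]
width: 85.2
```

Call:
{"name": "play_rows", "arguments": {
  "series": [
    [0,-0.4,0,0,0],
    [0,-0.4,0,0,0],
    [0,-0.4,0,0,0]
  ]
}}

```text
clock: 10.0
eef_pos: [624.3, -60.8, 172.2]
tool_rot: [3.141, 0.0, -0.048]
force: [-0.5, -0.9, 1.1]
width: 85.3
```

Call:
{"name": "play_rows", "arguments": {
  "series": [
    [0,-0.4,0,0,0],
    [0,-0.4,0,0,0],
    [0,-0.4,0,0,0]
  ]
}}

```text
clock: 10.3
eef_pos: [623.8, -57.0, 172.0]
tool_rot: [3.141, 0.002, -0.048]
force: [-3.2, -2.1, 0.7]
width: 85.5
```

Call:
{"name": "play_rows", "arguments": {
  "series": [
    [0,-0.4,0,0,0],
    [0,-0.4,0,0,0],
    [0,-0.4,0,0,0]
  ]
}}

```text
clock: 10.6
eef_pos: [623.3, -53.5, 171.9]
tool_rot: [3.14, 0.003, -0.049]
force: [-4.7, -3.7, 1.0]
width: 85.5
```

Contact with the bottle wall starts at TCP y ≈ −59 and needs about 4 to 5 N at roughly 6 mm. Now brisk taps.

Call:
{"name": "play_rows", "arguments": {
  "series": [
    [0,2.5,0,0,0],
    [0,2.5,0,0,0],
    [0,0.2,0,0,0],
    [0,-0.3,0,0,0],
    [0,2.5,0,0,0],
    [0,2.5,0,0,0],
    [0,-0.3,0,0,0],
    [0,2.5,0,0,0]
  ]
}}

```text
clock: 11.4
eef_pos: [625.4, -66.9, 171.8]
tool_rot: [-3.133, -0.0, -0.037]
force: [0.2, 0.9, -0.7]
width: 85.6
```

```bash
cat > look.py <<'E'
from h import *
import sys
go([622,-68,172],-2.7)
s=viewer.get_image('scene');v=viewer.get_image('wrist')
a=cv2.resize(s['img'][190:310,270:430],(520,390),interpolation=cv2.INTER_CUBIC);b=cv2.resize(v['img'],(520,390))[:,:280]
cv2.imwrite('pics/%s.png'%sys.argv[1],np.clip(np.hstack([a,b])[:,:,::-1]*1.5,0,255).astype(np.uint8))
# pink / blue pixels inside tray, wrist
im=v['img'].astype(int);save(sys.argv[1]+'w',v);save(sys.argv[1]+'s',s)
E
python3 look.py k1
```

```text
at [625.40538237 -66.86046382 171.76874241] rpy [-3.1335e+00 -5.0000e-04 -3.6900e-02] F [ 0.18961801  0.87536537 -0.66760673] w 85.57063596752775 t 11.4
shift cm [-0.34  0.13 -0.02] turn 0.6
```

View pics/k1.png

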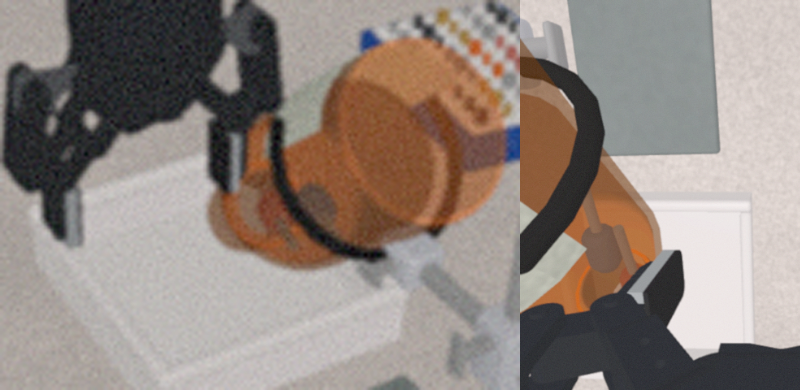

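The fingertip strikes the lower straight side, and both heads are still visible in the bottle. I keep tapping and watch the tray floor numerically.

Call:
{"name": "play_rows", "arguments": {
  "series": [
    [0,0,0,0,0],
    [0,-2.8,0,0,0],
    [0,0,0,0,0],
    [0,0,0,0,0],
    [0,-2.8,0,0,0],
    [0,0,0,0,0],
    [0,0,0,0,0],
    [0,-2.8,0,0,0]
  ]
}}

```text
clock: 12.3
eef_pos: [624.6, -56.4, 173.0]
tool_rot: [3.136, -0.001, -0.058]
force: [-3.5, -3.7, 1.6]
width: 85.3
```

```bash
cat > chk.py <<'E'
from h import *
import pickle
np.set_printoptions(precision=1,suppress=True)
go([622,-78,172],-2.7)
s=viewer.get_image('scene')
_,_,_,ref=pickle.load(open('w4.pkl','rb'))
d=cv2.GaussianBlur(s['img'],(3,3),0).astype(int)-cv2.GaussianBlur(ref['img'],(3,3),0)
m=np.zeros((480,640),np.uint8);th=np.radians(-2.7);c=np.array([532.4,36.1])
P=[[*(c+np.array([[np.cos(th),-np.sin(th)],[np.sin(th),np.cos(th)]])@q),6] for q in [(-84,-79),(84,-79),(84,79),(-84,79)]]
cv2.fillConvexPoly(m,proj(s,P).astype(int),1)
D=(np.abs(d).max(2)>22)&(m>0)
n,l,st,ce=cv2.connectedComponentsWithStats(D.astype(np.uint8))
for i in range(1,n):
    if st[i,4]>12: print('blob',st[i,4],ce[i],'col',s['img'][l==i].mean(0),'xyz',onz(s,ce[i],12))
b=s['img'][225:285,330:400].astype(int);print('pinkish in bottle',((b[...,0]-b[...,1]>45)&(b[...,1]<90)).sum())
save('last',s)
E
python3 chk.py
```

```text
at [624.6 -56.4 173. ] rpy [ 3.1 -0.  -0.1] F [-3.5 -3.7  1.6] w 85.32137056578709 t 12.3
shift cm [-0.1  2.2  0.1] turn -0.6
blob 139 [340.4 258.8] col [116.1 108.6 103.9] xyz [486.6  84.2  12. ]
blob 133 [346.3 272.5] col [73.8 79.9 87.2] xyz [532.6  69.   12. ]
blob 28 [361.9 270.8] col [105.7 101.1  98.4] xyz [545.  100.9  12. ]
pinkish in bottle 81
```

Call:
{"name": "play_rows", "arguments": {
  "series": [
    [0,2.8,0,0,0],
    [0,2.8,0,0,0],
    [0,2.8,0,0,0],
    [0,2.8,0,0,0],
    [0,2.8,0,0,0],
    [0,2.8,0,0,0]
  ]
}}

```text
clock: 12.95
eef_pos: [623.9, -76.8, 172.3]
tool_rot: [-3.141, -0.0, -0.048]
force: [-1.0, 0.8, 0.3]
width: 85.5
```

```bash
python3 chk.py; python3 - <<'E'
import cv2,numpy as np
a=cv2.imread('pics/last.png')[190:330,270:430]
cv2.imwrite('pics/k2.png',np.clip(cv2.resize(a,(640,560),interpolation=cv2.INTER_CUBIC)*1.5,0,255).astype(np.uint8))
E
```

```text
at [623.9 -76.8 172.3] rpy [-3.1 -0.  -0. ] F [-1.   0.8  0.3] w 85.45093660967181 t 12.95
shift cm [-0.2  0.1  0. ] turn -0.0
blob 22 [344.8 265.1] col [109.7 100.6  94.5] xyz [510.1  80.2  12. ]
blob 139 [348.7 272.9] col [73.1 79.3 86. ] xyz [536.4  72.6  12. ]
pinkish in bottle 77
```

View pics/k2.png

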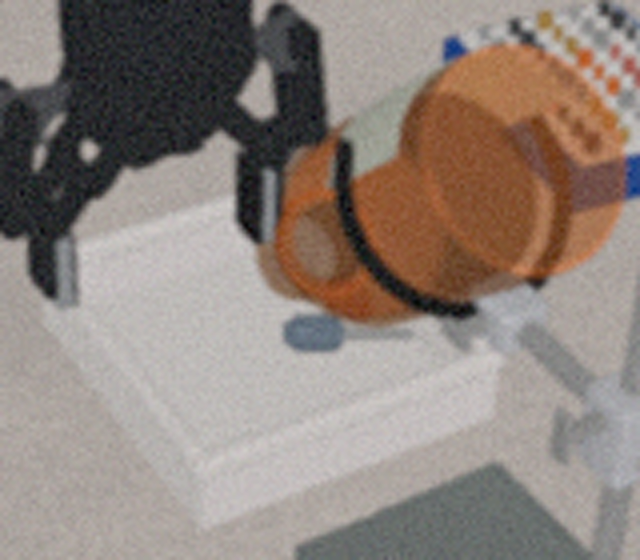

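The blue-grey stone lies in the tray at scene (348,273), and no pink shows in the bottle from this angle. I retreat for a clear view.

Call:
{"name": "play_rows", "arguments": {
  "series": [
    [0,3,-1,0,0],
    [-2,7,-3,0,0],
    [-6,10,-4,0,0],
    [-10,14,-4,0,0],
    [-14,18,-4,0,0],
    [-16,22,-4,0,0],
    [-16,22,-4,0,0],
    [-16,22,-4,0,0]
  ]
}}

```text
clock: 13.8
eef_pos: [452.1, -291.6, 212.7]
tool_rot: [3.141, -0.0, -0.053]
force: [-0.1, 0.0, 0.0]
width: 85.0
```

```bash
python3 chk.py; python3 - <<'E'
from h import *
t=viewer.get_image('top');s=viewer.get_image('scene');v=viewer.get_image('wrist')
f=lambda i,y0,y1,x0,x1,w,h:cv2.resize(i['img'][y0:y1,x0:x1],(w,h),interpolation=cv2.INTER_CUBIC)
o=np.hstack([f(t,190,320,240,360,500,542),f(s,200,300,290,400,298,271).repeat(2,0)])
cv2.imwrite('pics/k3.png',np.clip(o[:,:,::-1]*1.5,0,255).astype(np.uint8))
import pickle;pickle.dump((t,s,v,status.read_state()),open('k3.pkl','wb'))
E
```

```text
at [ 452.1 -291.6  212.7] rpy [ 3.1 -0.  -0.1] F [-0.1  0.   0. ] w 85.02783146153368 t 13.8
shift cm [ 15.8 -22.2   4.1] turn -0.3
blob 34 [343.6 264.6] col [112.  104.3  98.8] xyz [507.3  79.   12. ]
blob 137 [348.6 273. ] col [73.2 79.3 86.4] xyz [536.4  72.5  12. ]
pinkish in bottle 86
```

View pics/k3.png

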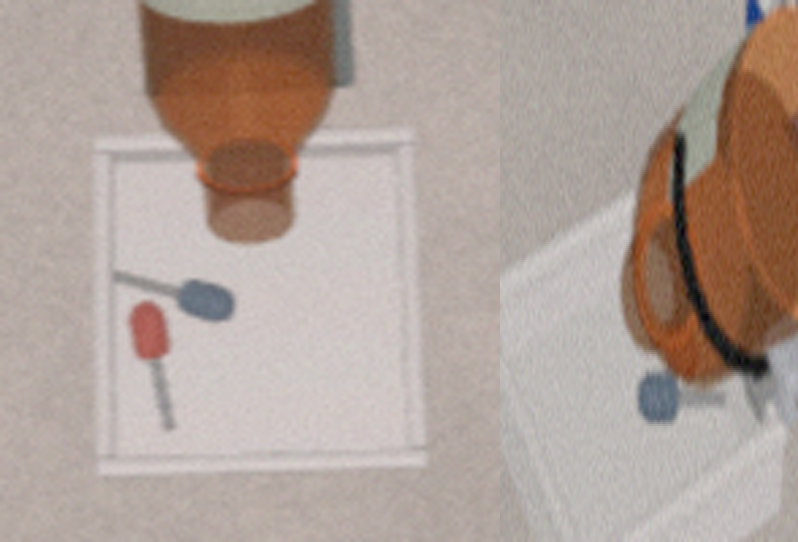

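Both stones lie in the tray: pink head at crop (148,330), blue head at (205,300). The bottle is empty and hangs straight. I wait a little for the swing to die down, compare positions, and hand in.

Call:
{"name": "play_rows", "arguments": {
  "series": [
    [0,0,0,0,0],
    [0,0,0,0,0],
    [0,0,0,0,0],
    [0,0,0,0,0],
    [0,0,0,0,0],
    [0,0,0,0,0],
    [0,0,0,0,0],
    [0,0,0,0,0]
  ]
}}

```text
clock: 14.8
eef_pos: [453.3, -289.6, 212.3]
tool_rot: [-3.142, -0.0, -0.049]
force: [1.4, 0.3, 0.1]
width: 85.3
```

```bash
python3 - <<'E'
from h import *
import pickle
t0=pickle.load(open('k3.pkl','rb'))[0]; V=pickle.load(open('v0.pkl','rb'))
t=viewer.get_image('top');t2=viewer.get_image('top')
g=lambda i:cv2.GaussianBlur(i['img'],(5,5),0).astype(int)
for a in (t0,t): d=np.abs(g(a)-g(t2)).max(2)[130:320,240:360];print('motion',d.max(),(d>20).sum())
c,s_=np.cos(np.radians(-2.7)),np.sin(np.radians(-2.7))
for n,uv in [('pink tip',(145,300)),('pink shank',(170,428)),('blue tip',(235,305)),('blue shank',(115,275))]:
    p=onz(t,(240+uv[0]*.24,190+uv[1]*.24),12);d=p[:2]-[532.4,36.1];print(n,p.round(),'in tray',round(d[0]*c+d[1]*s_),round(-d[0]*s_+d[1]*c))
d=np.abs(g(V['top'])-g(t2)).max(2)>25
for n,(x0,x1,y0,y1) in dict(kit=(130,210,265,360),a2=(155,200,205,250),d1=(200,230,195,225),d2=(405,430,175,210),a1=(435,475,190,225)).items(): print(n,d[y0:y1,x0:x1].sum())
print(status.read_state()['clock'])
order.finish_job()
E
```

```text
motion 3 0
motion 4 0
pink tip [541. 100.  12.] in tray 6 64
pink shank [470.  90.  12.] in tray -65 51
blue tip [534.  50.  12.] in tray 1 14
blue shank [557. 115.  12.] in tray 21 80
kit 0
a2 0
d1 0
d2 0
a1 0
14.9
the job is handed in; nothing more can be done
```

I set the tray flat under the bottle's mouth, with its centre about 33 mm in front of the mouth. I then tapped the bottle's side with the back of the open left finger, and both stones dropped into the tray. The job was handed in at 14.9 s; it reports no verdict.

**Last checks:**
- Both stones lie at rest inside the tray. Their head tips are about (6, 64) mm and (1, 14) mm from its centre, for pink and blue.
- The bottle is still, with no change between top pictures taken about a second apart.
- The arm is well clear of everything.
- The top picture shows no change at any of the five bystander exhibits.

**What disagreed:**
- In the first slow probe the finger seemed to touch the clamp's prong instead of the bottle, at about 7 N. I backed off and moved the tap point towards the shoulder.
- Contact came about 8 mm later than I had worked out, and part of the force was along x.
- I did not see the moment either stone fell. Both were still in the bottle after the first two taps and were out by the end of the next three.

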